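# Fit a spotlight on a curved display rail

## Robot

A 6-joint arm with a two-finger parallel gripper is mounted at the origin on the work surface. World frame = base frame: x ahead of the robot, y to its left, z up, the work surface at z = 0. Lengths are in m, angles in rad, forces in N, time in s.
With the tool pointing down it reaches from about 0.325 to 0.875 m from the base axis. Payload 4.4 kg.
Tool frame: the origin (TCP) lies on the front face of the gripper's body, between the roots of the fingers; the fingertips stand 73 mm ahead of it and the grasp point (between the pads) lies 54 mm ahead of it; z points along the fingers, y is the line along which they close (so a half turn about z gives the same grasp; the last joint's range is limited). The gripper opens to 85 mm and grips with 20 to 120 N. Pads are 22 mm wide; open, the fingers measure 114 mm over their backs; the gripper's body (76 mm by 85 mm) begins 54 mm behind the grasp point. The pads swing forward as they close: fully open they stand 13 mm farther back than shut.
Start: joints at [1.062, 0.207, 1.542, -0, 1.393, -0.15], TCP at [0.201, 0.539, 0.304] pointing down, gripper open.
Joint ranges: [-2.73, 2.73], [-0.86, 2.22], [0.23, 2.46], [-1.11, 4.25], [0.08, 2.63], [-2.82, 2.82]. Speed limits (rad/s): [2.79, 2.79, 3.14, 3.14, 3.14, 3.14].

## Interface

Orientations are given as a unit quaternion [w, x, y, z].
In Python, from rig import * gives the robot as it stands.
- The arm moves only by the tool carry_out, never from a script. Its arguments are lists of equal length, an entry for each row: "dr": the turn, a rotation vector about the world's x, y, z in rad, a list of three; "delta_pos": the shift along the world's x, y, z in m, a list of three; "jaw": the finger opening in m, from 0 to 0.0854. In form: {"dr": [[ax, ay, az], ...], "delta_pos": [[dx, dy, dz], ...], "jaw": [jaw, ...]}. A call has 1 to 10 rows; each row shifts and turns the commanded pose from where the row before left it; what a row does not reach is not made up. A row lasts 1/10 s, in which the tool goes at most 50 mm and 8.59 degrees, less where a joint would pass 70% of its speed; a pose out of reach is approached as far as the arm can. A call with a gripper value outside its range is refused whole. The fingers move at their own pace and stop on an object; "newtons" is the grip in N (left out, the last holds). Time passes only in rows, so rows that do not move let the fingers close. It gives the time, the measured TCP pose, the force, the opening and the grip force at its end, in the units of the state.
- sense(): the state, without advancing time (a new reading comes with each control period).
- snapshot(name): name is "scene" or "top" or "wrist"; returns the picture (480x640x3 uint8, red, green, blue); there is no depth.
- camera_model(name): a dict with "fx", "fy", "cx", "cy" (pixels), "R" (3x3) and "t" (3): a world point X has camera coordinates R X + t. Camera axes: x right, y down, z forward; pixel columns grow to the right and rows downward; lengths in m; the calibration is good to about 2 mm. A picture is of the moment at which its call begins: read the wrist's pose just before it. camera_model takes no time and is no camera call; for the wrist camera it gives the pose at the moment of the call.
- hand_in(): hands the job in; it is judged then, once.
The state is a dict: "clock": time; "joints": joint angles; "joint_velocities": joint speeds; "tau": joint torques, N m; "position": TCP position; "eef_rot": TCP orientation; "force": force on the tool from outside, world axes, zero at the start; "torque": the same for the moment, N m; "grip_width": opening from 0.0 (shut) to 1.0 (fully open); "gripper_force": force on a finger pad.
Only numpy, scipy, OpenCV 4.12 (cv2) and the standard library are available. Lean on these libraries where they do the work, as an engineer would, in place of code of your own. Each camera call takes 0.05 s, during which the arm holds its last target. There are 200 camera calls.

## Task

Thread the little spotlight head onto the open end of the curved display rail and slide it round the bend, turning it with the rod and never forcing it (keep its contact with the rail below 15 newtons), until it is pressed snugly home against the black rubber collar by the post. Then let go and leave it hanging there; leave the figurine, the clock and the trinket box where they are.

Things in the scene. Friction and masses are not known exactly. Their poses are not given: they have to be found in the camera images.
- rail: Fixed display rail: marble foot (110 mm wide), post, and a level, rigid 10 mm steel rod, centre line 170 mm above the table. Origin: foot's underside, on the post axis; z up. Rod in this frame: from the post along +y to y = 90 mm, then an 80 degree arc towards -x (radius 150, centre x -150, y 90 mm), then 60 mm straight along (-0.985, 0.174) and a round open end (5 mm radius).
- collar: Black rubber stop collar fixed round the rod by the post: 25 mm across, 12 mm long, firm rubber: gives 1 mm per 12 N, creeps back. The face the spotlight must meet lies at y = 45 mm in the rail's frame. This entry's own origin and axes coincide with the rail's (at the post's foot).
- rail_tip (a point): Extreme end of the rod's open, rounded end, on the rod's centre line.
- rail_entry (a point): Point on the rod's centre line 35 mm in from its extreme open end, in the straight lead-in.
- rail_mid (a point): Point on the rod's centre line at the middle of the bend.
- rail_home (a point): Point on the rod's centre line where the middle of the spotlight's bore is when its end face is against the collar (rail frame x = 0, y = 65, z = 170 mm).
- spotlight: Loose spotlight head, about 0.15 kg: aluminium block (28 x 40 x 34 mm in x, y, z; z = 33 to 67 mm) above a round black barrel (28 mm wide) on whose flat mouth it stands. Origin: centre of the underside; z up. A 12 mm through bore runs along y through the block's middle, z = 50 mm: 1 mm play all round on the rod. Grip it across x; either way round on the rod is right.
- spotlight_bore (a point): Middle of the spotlight's bore (50 mm above its origin, centre of the block).
- figurine: White porcelain figurine, 44 mm across, 72 mm high, standing on the table below the rail, inside its bend. Origin: centre of its underside. Leave alone.
- clock: Round stone mantel clock on a marble base (60 x 130 mm), 123 mm high. Origin: centre of its underside. Leave alone.
- trinket_box: Dark wooden trinket box with a red lid, 79 x 109 x 50 mm. Origin: centre of its underside. Leave alone.

How it is judged:
By the outcome, as a careful person would: the job done as asked, in the order asked, and still so for the second after the job is handed in, with the robot touching nothing.
It also fails if it takes over 72 s, if anything falls off the work surface, if the arm or the gripper's body presses on something with over 40 N, if the wrist force passes 120 N, or if a joint passes its speed limit or range.

## Working session

There is one attempt and no reset: what is moved stays moved. The work goes in short steps, Python scripts to look and compute and a tool call to move; the robot and the scene stay as the last step left them, time stands still between calls to the robot, and variables do not carry over. Pictures are saved under pics/ and viewed, at most 10 in all, crops included, and the job is handed in when it is done.

Besides the shell and the picture viewer there is one more tool, called after ">>>" as name(argument=value, ...) on one line, values as JSON. carry_out: Moves the arm, as the interface text tells. Its arguments: {"type":"object","properties":{"dr":{"type":"array","items":{"type":"array","items":{"type":"number"}}},"delta_pos":{"type":"array","items":{"type":"array","items":{"type":"number"}}},"jaw":{"type":"array","items":{"type":"number"}},"newtons":{"type":"number"}},"required":["dr","delta_pos","jaw"]}

```bash
ls; mkdir -p pics; python3 - <<'E'
from rig import *
import cv2,numpy as np
s=sense();print(s)
for n in("scene","top"):
    cv2.imwrite(f"pics/{n}0.png",snapshot(n)[:,:,::-1]);print(n,camera_model(n))
E
```

```text
pics
{'clock': 0.0, 'joints': array([ 1.06248498e+00,  2.07402486e-01,  1.54299626e+00,  1.76902863e-05,
        1.39354177e+00, -1.50516693e-01]), 'joint_velocities': array([-0.00161304, -0.00090021, -0.00036526,  0.00194741, -0.00243404,
        0.00095397]), 'tau': array([ 1.40704225e-03, -3.83038974e+01, -2.91592276e+01, -1.89285802e-04,
        1.07213456e-02,  3.17139424e-06]), 'position': array([0.20108137, 0.53803351, 0.30271548]), 'eef_rot': array([-3.87989556e-04,  1.77946030e-01,  9.84039548e-01, -1.10799400e-03]), 'force': array([-0.50750543, -0.87385185, -0.23123746]), 'torque': array([-0.01868194, -0.02711564, -0.00511421]), 'gripper_force': 0.0, 'grip_width': 1.0025783509726878}
scene {'fx': 584.2937652691747, 'fy': 584.2937652691747, 'cx': 316.1981295581476, 'cy': 237.9019690215979, 'R': array([[ 0.23843335,  0.9711244 , -0.00818181],
       [ 0.82150287, -0.20617681, -0.53162408],
       [-0.51796001,  0.12003553, -0.8469409 ]]), 't': array([-0.11728417, -0.40701219,  1.67273094])}
top {'fx': 624.2933879527866, 'fy': 624.2933879527866, 'cx': 325.0166386115425, 'cy': 238.87815647101746, 'R': array([[-0.0120254 , -0.99992233,  0.00327358],
       [-0.99050403,  0.01146361, -0.13700495],
       [ 0.13695678, -0.00489004, -0.99056495]]), 't': array([-0.0339084 ,  0.56162903,  1.63619639])}
```

View pics/scene0.png

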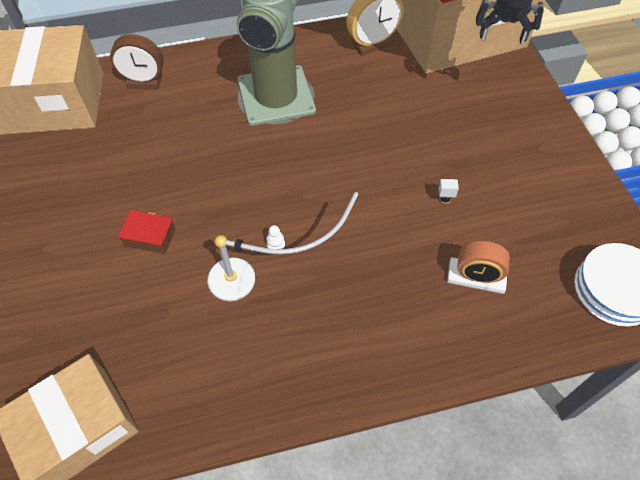

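View pics/top0.png

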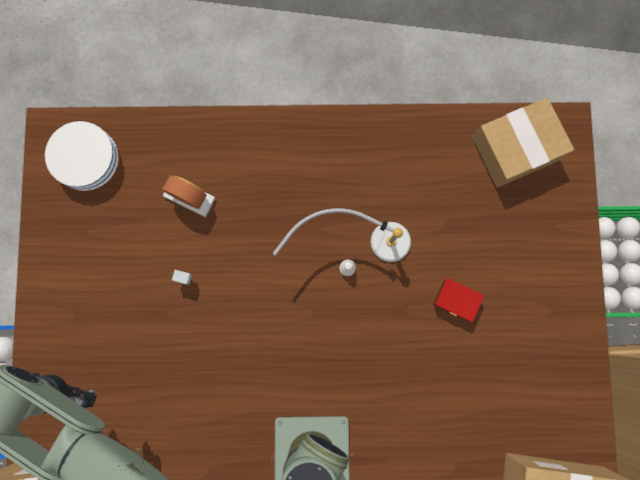

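The scene view shows the rail from its post top (221,241) to the open tip (356,194), with the spotlight at (448,188). In the top view the post top is at (397,233), the tip at (275,254) and the spotlight's block at (181,277). The figurine is inside the bend at (347,268).

```bash
cat > h.py <<'E'
import cv2,numpy as np
from scipy.optimize import least_squares
from scipy.spatial.transform import Rotation as Ro
def proj(c,P):
    q=np.atleast_2d(P)@c["R"].T+c["t"];return np.c_[c["fx"]*q[:,0]/q[:,2]+c["cx"],c["fy"]*q[:,1]/q[:,2]+c["cy"]]
def rail(s):
    "centre line at distance s from the open end (m), rail frame: xy, heading of inward travel"
    s=np.atleast_1d(s);L=.15*np.radians(80);out=[]
    for v in s:
        if v<.06:
            u=.06-v;e=np.array([-.15+.15*np.cos(np.radians(80)),.09+.15*np.sin(np.radians(80))])
            a=np.radians(80);out.append([*(e+u*np.array([-np.sin(a),np.cos(a)])),a])
        elif v<.06+L:
            a=np.radians(80)-(v-.06)/.15;out.append([-.15+.15*np.cos(a),.09+.15*np.sin(a),a])
        else: out.append([0,.09-(v-.06-L),0])
    return np.array(out) # third: tangent (outward) = (-sin a, cos a)
def world(p,s):
    x,y,th,z=p;r=rail(s);c,si=np.cos(th),np.sin(th)
    return np.c_[x+c*r[:,0]-si*r[:,1],y+si*r[:,0]+c*r[:,1],np.full(len(r),z)],r[:,2]+th
def tri(obs):
    "obs: list of (cam,pixel)"
    return least_squares(lambda X:np.concatenate([(proj(c,X)-np.array(p)).ravel() for c,p in obs]),[.5,.1,.1])
E
cat > fit.py <<'E'
from h import *
from rig import *
C={n:camera_model(n) for n in("scene","top")}
t=tri([(C["scene"],(356,194)),(C["top"],(275,254))]);q=tri([(C["scene"],(221,241)),(C["top"],(397,233))])
print("tip",t.x,t.fun,"post top",q.x)
I={n:cv2.imread(f"pics/{n}0.png") for n in C}
def prof(p,ss=np.arange(.004,.29,.004)):
    # for each centre-line sample and view: offset (px) of rod's bright ridge across the line
    R=[]
    W,a=world(p,ss);T=np.c_[-np.sin(a),np.cos(a),0*a]
    for n,c in C.items():
        hsv=cv2.cvtColor(I[n],cv2.COLOR_BGR2HSV).astype(np.float32);w=np.clip(110-hsv[:,:,1],0,None)*(hsv[:,:,2]>70)
        u=proj(c,W);d=proj(c,W+.005*T)-u;d/=np.linalg.norm(d,axis=1)[:,None];nn=np.c_[-d[:,1],d[:,0]]
        k=np.arange(-H,H+.1,.5);g=u[:,None]+k[None,:,None]*nn[:,None]
        v=cv2.remap(w.astype(np.float32),g[...,0].astype(np.float32),g[...,1].astype(np.float32),1)
        m=v.sum(1);off=np.where(m>200,(v*k).sum(1)/np.maximum(m,1),np.nan);R.append((u,nn,off))
    return R
th=np.arctan2(*(t.x-q.x)[[1,0]])-np.arctan2(*(world([0,0,0,0],[0])[0][0,[1,0]]))
p=np.array([q.x[0],q.x[1],th,.17])
ss=np.arange(.004,.29,.004)
for H in(14,8,6,5,5,5):
    R=prof(p)
    tg=[(u+off[:,None]*nn,nn,np.isfinite(off)) for u,nn,off in R]
    def f(p):
        W,_=world(p,ss);r=[]
        for c,(g,nn,ok) in zip(C.values(),tg): r.append((((proj(c,W)-g)*nn).sum(1))[ok])
        r.append((proj(C["scene"],W[0])-W0[0])*0.0 if 0 else np.zeros(1))
        # tip pixels fix the sliding direction
        E=world(p,[0])[0]
        r.append(.7*(proj(C["scene"],E)-[356.5,193.5]).ravel());r.append(.7*(proj(C["top"],E)-[274.5,254.5]).ravel())
        return np.concatenate(r)
    o=least_squares(f,p,loss="soft_l1");p=o.x
    print(H,p.round(4),np.sqrt(np.mean(f(p)**2)).round(2),f(p)[-4:].round(2))
np.save("rail.npy",p)
print("tip",world(p,[0]),"home",world(p,[.06+.15*np.radians(80)+.025]))
s=tri([(C["scene"],(449,183)),(C["top"],(182,276))]);print("spot top",s.x,s.fun)
for n in C:
    im=I[n].copy();u=proj(C[n],world(p,np.arange(0,.33,.02))[0])
    for a in u: cv2.circle(im,tuple((a*16).astype(int)),16,(0,0,255),-1,shift=4)
    x0,y0=((200,150) if n=="scene" else (150,190));b=im[y0:y0+110,x0:x0+270]
    globals()["_"+n]=cv2.resize(b,None,fx=2.7,fy=2.7,interpolation=cv2.INTER_CUBIC)
cv2.imwrite("pics/fit.png",np.vstack([_scene,_top]))
E
python3 fit.py
```

```text
tip [0.50771582 0.08576463 0.16626386] [-0.65813915  0.05608476 -0.7284533  -0.15344579] post top [ 0.55617496 -0.21862422  0.16648553]
14 [ 0.5583 -0.2174 -0.4699  0.17  ] 1.57 [-0.47 -0.45 -0.53 -0.51]
8 [ 0.5581 -0.2177 -0.4715  0.1698] 0.71 [-0.51 -0.33 -0.46 -0.58]
6 [ 0.5581 -0.2178 -0.472   0.1697] 0.46 [-0.54 -0.26 -0.42 -0.61]
5 [ 0.5581 -0.2179 -0.4724  0.1695] 0.34 [-0.57 -0.19 -0.39 -0.64]
5 [ 0.5581 -0.2179 -0.4722  0.1695] 0.33 [-0.57 -0.19 -0.39 -0.63]
5 [ 0.5581 -0.2179 -0.4722  0.1695] 0.33 [-0.57 -0.19 -0.39 -0.64]
tip (array([[0.50798719, 0.0863164 , 0.16947057]]), array([0.9240512])) home (array([[ 0.58769455, -0.16003927,  0.16947057]]), array([-0.4722122]))
spot top [0.46410603 0.33601822 0.07061441] [-0.83286629  0.07867394 -0.86680807 -0.27100491]
```

View pics/fit.png

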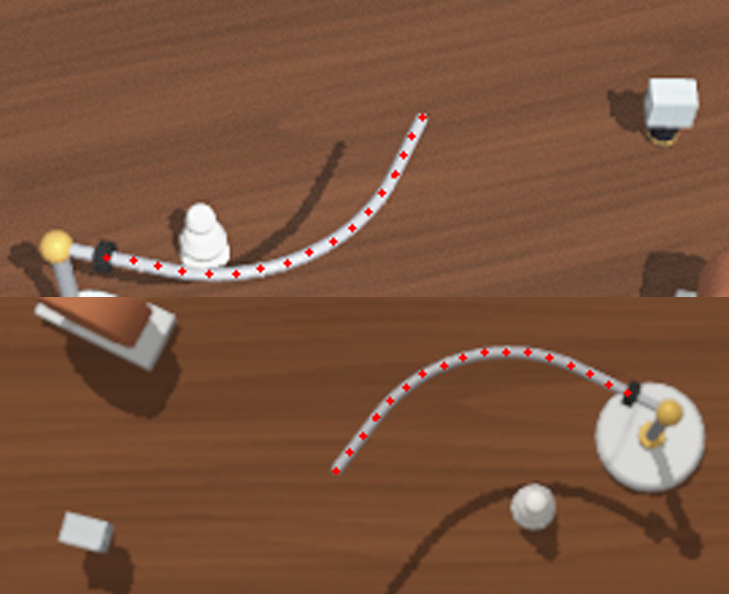

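The overlaid red centre-line dots lie on the rod in both views, with a residual of about 0.3 px. The block's long axis leans about -0.25 rad. Next I move above the spotlight.

>>> carry_out(dr=[[0, 0, -0.146], [0, 0, -0.146], [0, 0, -0.146], [0, 0, -0.146], [0, 0, -0.146], [0, 0, -0.146], [0, 0, -0.146], [0, 0, -0.146], [0, 0, -0.146], [0, 0, -0.146]], delta_pos=[[0.0263, -0.0202, 0], [0.0263, -0.0202, 0], [0.0263, -0.0202, 0], [0.0263, -0.0202, 0], [0.0263, -0.0202, 0], [0.0263, -0.0202, 0], [0.0263, -0.0202, 0], [0.0263, -0.0202, 0], [0.0263, -0.0202, 0], [0.0263, -0.0202, 0]], jaw=[0.085, 0.085, 0.085, 0.085, 0.085, 0.085, 0.085, 0.085, 0.085, 0.085])

```text
clock: 1.1
position: [0.4651, 0.3355, 0.3033]
eef_rot: [-0.0, 0.791, 0.612, -0.001]
force: [1.1, 0.0, 0.7]
grip_width: 0.999
gripper_force: 0.0
```

```bash
cat > look.py <<'E'
import sys,json;from h import *;from rig import *
n=sys.argv[1];s=sense();c=camera_model("wrist");im=snapshot("wrist")[:,:,::-1]
cv2.imwrite(f"pics/{n}.png",im);json.dump({k:(v.tolist() if hasattr(v,'tolist') else v) for k,v in c.items()},open(f"pics/{n}.json","w"))
q=s["eef_rot"];R=Ro.from_quat(np.r_[q[1:],q[0]]).as_matrix()
print(s["clock"],s["position"].round(4),"z",R[:,2].round(4),"yang",np.arctan2(R[1,1],R[0,1]).round(4),"j",s["joints"].round(2),"F",s["force"].round(2))
print("cam pos",(-np.array(c["R"]).T@c["t"]).round(3),"fwd",np.array(c["R"])[2].round(3))
E
python3 look.py w0
```

```text
1.1 [0.4651 0.3355 0.3033] z [-1.1e-03 -4.0e-04 -1.0e+00] yang -0.2531 j [0.47 0.2  1.55 0.   1.39 0.73] F [1.06 0.01 0.66]
cam pos [0.484 0.405 0.374] fwd [-0.072 -0.276 -0.959]
```

View pics/w0.png

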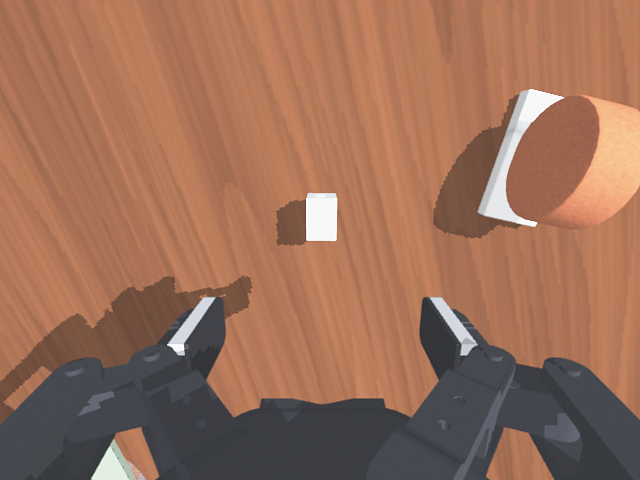

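The wrist view shows the block's top at cols 306–337, rows 198–240, already square with the fingers. The clock is well to the right (from col 480). I go lower for a second view.

>>> carry_out(dr=[[0, 0, 0], [0, 0, 0], [0, 0, 0], [0, 0, 0], [0, 0, 0]], delta_pos=[[0, 0.01, -0.03], [0, 0.01, -0.03], [0, 0.01, -0.03], [0, 0, 0], [0, 0, 0]], jaw=[0.06, 0.06, 0.06, 0.06, 0.06])

```text
clock: 1.65
position: [0.4638, 0.3664, 0.2131]
eef_rot: [-0.0, 0.789, 0.615, -0.001]
force: [0.3, 0.5, 0.4]
grip_width: 0.707
gripper_force: 0.0
```

```bash
python3 look.py w1; cat > spot.py <<'E'
from h import *;import json
obs=[]
for n in("w0","w1"):
    im=cv2.imread(f"pics/{n}.png");c=json.load(open(f"pics/{n}.json"));c={k:np.array(v) for k,v in c.items()}
    m=(im.min(2)>238).astype(np.uint8)
    k,l,st,ce=cv2.connectedComponentsWithStats(m)
    g=proj(c,[.465,.336,.067])[0]
    b=min((i for i in range(1,k) if st[i,4]>300),key=lambda i:np.hypot(*(ce[i]-g)));r=cv2.minAreaRect(np.argwhere(l==b)[:,::-1].astype(np.float32))
    print(n,c["fx"],r,st[b]);obs.append((c,r))
    B=cv2.boxPoints(r);W=[]
    for p in B:
        d=c["R"].T@np.r_[(p-[c["cx"],c["cy"]])/c["fx"],1];o=-c["R"].T@c["t"];W.append((o+d*(.067-o[2])/d[2])[:2])
    W=np.array(W);print(W.mean(0).round(4));E=np.diff(np.vstack([W,W[:1]]),axis=0);print(np.linalg.norm(E,axis=1).round(4),np.arctan2(E[:,1],E[:,0]).round(3))
t=tri([(c,r[0]) for c,r in obs]);print(t.x,t.fun)
E
python3 spot.py
```

```text
1.65 [0.4638 0.3664 0.2131] z [-0.002  -0.0015 -1.    ] yang -0.2461 j [ 0.52  0.33  1.59 -0.    1.23  0.77] F [0.25 0.53 0.43]
cam pos [0.482 0.436 0.283] fwd [-0.071 -0.277 -0.958]
w0 333.9217225346815 ((321.0, 219.0), (42.0, 30.0), 90.0) [ 306  198   31   43 1302]
[0.465  0.3369]
[0.0277 0.0404 0.0287 0.0404] [-0.253 -1.812  2.889  1.304]
w1 333.9217225346815 ((333.5348815917969, 288.00079345703125), (40.268184661865234, 52.89267349243164), 1.3322197198867798) [ 313  262   42   53 2118]
[0.4652 0.3369]
[0.0407 0.0278 0.0407 0.0292] [ 1.296 -0.271 -1.811  2.87 ]
[0.46524198 0.33724203 0.06677328] [ 0.19916358 -0.03721659 -0.1499154   0.02695082]
```

>>> carry_out(dr=[[0, 0, -0.014], [0, 0, 0], [0, 0, 0], [0, 0, 0], [0, 0, 0], [0, 0, 0], [0, 0, 0]], delta_pos=[[0.0012, -0.0297, 0], [0, 0, -0.03], [0, 0, -0.03], [0, 0, -0.03], [0, 0, -0.0165], [0, 0, 0], [0, 0, 0]], jaw=[0.06, 0.06, 0.06, 0.06, 0.06, 0.05, 0.05])

```text
clock: 2.4
position: [0.4669, 0.3373, 0.1093]
eef_rot: [0.0, 0.793, 0.609, 0.002]
force: [0.9, -0.5, -0.3]
grip_width: 0.587
gripper_force: 0.0
```

```bash
python3 look.py w2
```

```text
2.4 [0.4669 0.3373 0.1093] z [ 0.0029  0.0014 -1.    ] yang -0.2612 j [ 0.48  0.44  1.69 -0.    1.02  0.74] F [ 0.87 -0.52 -0.3 ]
cam pos [0.486 0.406 0.18 ] fwd [-0.07  -0.273 -0.959]
```

>>> carry_out(dr=[[0, 0, 0], [0, 0, 0], [0, 0, 0], [0, 0, 0], [0, 0, 0], [0, 0, 0], [0, 0, 0], [0, 0, 0]], delta_pos=[[0, 0, 0], [0, 0, 0], [0, 0, 0], [0, 0, 0], [0, 0, 0], [0, 0, 0], [0, 0, 0], [0, 0, 0]], jaw=[0.045, 0.04, 0.035, 0.03, 0.024, 0.024, 0.024, 0.024], newtons=30)

```text
clock: 3.25
position: [0.4655, 0.3371, 0.1077]
eef_rot: [-0.0, 0.793, 0.609, 0.0]
force: [-2.8, 0.3, 4.9]
grip_width: 0.321
gripper_force: 32.5
```

```bash
python3 look.py w3
```

```text
3.25 [0.4655 0.3371 0.1077] z [-2.e-04  3.e-04 -1.e+00] yang -0.261 j [0.48 0.44 1.69 0.   1.02 0.74] F [-2.82  0.25  4.88]
cam pos [0.485 0.406 0.178] fwd [-0.073 -0.275 -0.959]
```

View pics/w3.png

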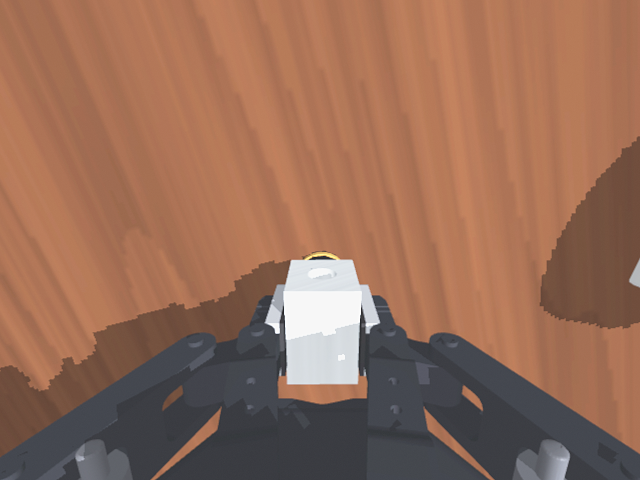

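The grasp looks good: the block sits centred between the pads and the bore is visible at (321,273). Now I lift and carry it to a viewing pose above the rail.

>>> carry_out(dr=[[0, 0, 0], [0, 0, 0], [0, 0, 0], [0, 0, 0], [0, 0, 0], [0, 0, 0], [0, 0, 0], [0, 0, 0], [0, 0, 0]], delta_pos=[[0, 0, 0.01], [0, 0, 0.02], [0, 0, 0.03], [0, 0, 0.03], [0, 0, 0.035], [0, 0, 0.035], [0, 0, 0.035], [0, 0, 0.03], [0, 0, 0.02]], jaw=[0.024, 0.024, 0.024, 0.024, 0.024, 0.024, 0.024, 0.024, 0.024], newtons=40)

```text
clock: 4.2
position: [0.4661, 0.3369, 0.3551]
eef_rot: [0.001, 0.793, 0.609, 0.002]
force: [0.5, -0.4, -2.0]
grip_width: 0.327
gripper_force: 39.6
```

>>> carry_out(dr=[[0, 0, 0.1185], [0, 0, 0.1185], [0, 0, 0.1185], [0, 0, 0.1185], [0, 0, 0.1185], [0, 0, 0.1185], [0, 0, 0.1185], [0, 0, 0.1185], [0, 0, 0.1185], [0, 0, 0.1185]], delta_pos=[[0.0115, -0.0307, 0], [0.0115, -0.0307, 0], [0.0115, -0.0307, 0], [0.0115, -0.0307, 0], [0.0115, -0.0307, 0], [0.0115, -0.0307, 0], [0.0115, -0.0307, 0], [0.0115, -0.0307, 0], [0.0115, -0.0307, 0], [0.0115, -0.0307, 0]], jaw=[0.024, 0.024, 0.024, 0.024, 0.024, 0.024, 0.024, 0.024, 0.024, 0.024])

```text
clock: 5.2
position: [0.5806, 0.0283, 0.3518]
eef_rot: [-0.0, 0.316, 0.949, -0.0]
force: [0.3, -0.4, -1.8]
grip_width: 0.318
gripper_force: 39.7
```

>>> carry_out(dr=[[0, 0, 0], [0, 0, 0], [0, 0, 0]], delta_pos=[[0, 0, 0], [0, 0, 0], [0, 0, 0]], jaw=[0.024, 0.024, 0.024])

```text
clock: 5.5
position: [0.5802, 0.0304, 0.3519]
eef_rot: [-0.001, 0.318, 0.948, 0.0]
force: [-0.1, -0.6, -1.4]
grip_width: 0.318
gripper_force: 39.7
```

```bash
python3 look.py w4
```

```text
5.5 [0.5802 0.0304 0.3519] z [-1.e-03  4.e-04 -1.e+00] yang 0.9238 j [-0.1   0.19  1.47  0.    1.49 -1.02] F [-0.09 -0.63 -1.38]
cam pos [0.523 0.073 0.422] fwd [ 0.227 -0.171 -0.959]
```

View pics/w4.png

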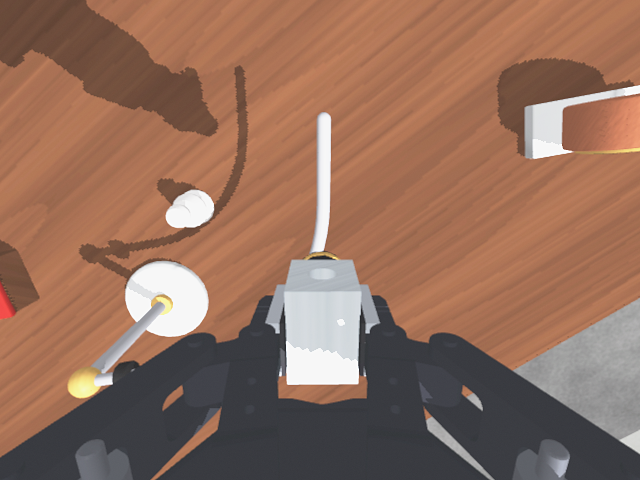

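The grasp has not slipped (bore still at (321,273)). The rod's lead-in runs vertically at col ~324 with its tip at row 113, so the yaw is right. One more view lower down.

>>> carry_out(dr=[[0, 0, 0], [0, 0, 0], [0, 0, 0], [0, 0, 0]], delta_pos=[[0, 0, -0.02], [0, 0, -0.02], [0, 0, 0], [0, 0, 0]], jaw=[0.024, 0.024, 0.024, 0.024])

```text
clock: 5.95
position: [0.5802, 0.0307, 0.3123]
eef_rot: [-0.0, 0.317, 0.948, -0.0]
force: [0.3, -0.3, -0.6]
grip_width: 0.326
gripper_force: 39.7
```

```bash
python3 look.py w5; cat > rod.py <<'E'
from h import *;import json
p0=np.load("rail.npy");ss=np.arange(.01,.056,.002)
C={};I={}
for n in("w4","w5"):
    C[n]={k:np.array(v) for k,v in json.load(open(f"pics/{n}.json")).items()};I[n]=cv2.imread(f"pics/{n}.png")
def meas(p):
    out=[]
    for n,c in C.items():
        w=(cv2.cvtColor(I[n],cv2.COLOR_BGR2HSV)[:,:,1]<60).astype(np.float32)
        W,a=world(p,ss);T=np.c_[-np.sin(a),np.cos(a),0*a];u=proj(c,W);d=proj(c,W+.005*T)-u;d/=np.linalg.norm(d,axis=1)[:,None];nn=np.c_[-d[:,1],d[:,0]]
        k=np.arange(-20,20.1,.25);g=(u[:,None]+k[None,:,None]*nn[:,None]).astype(np.float32);v=cv2.remap(w,g[...,0],g[...,1],1)
        off=(v*k).sum(1)/v.sum(1);wid=v.sum(1)*.25
        # tip along axis
        k2=np.arange(-25,25,.25);u0=proj(c,world(p,[0])[0])[0]+np.median(off)*nn[0];g=(u0+k2[:,None]*d[0]).astype(np.float32)[None];v=cv2.remap(w,g[...,0],g[...,1],1)[0]
        tip=k2[np.argmax(v<.5)]
        print(n,"lat px",off[[0,6,12,-1]].round(2),"wid",wid[[0,10,-1]],"tip px",tip,"px/mm",np.linalg.norm(proj(c,W[:1]+.001*T[:1])-u[:1]).round(2))
        out.append((c,u+off[:,None]*nn,nn,off,wid,u0+tip*d[0],d[0]))
    return out
M=meas(p0)
def f(q):
    p=p0+q;r=[]
    for c,g,nn,off,wid,tp,d in M:
        r.append(((proj(c,world(p,ss)[0])-g)*nn).sum(1));r.append([2*(proj(c,world(p,[0])[0])[0]-tp)@d])
    # height also from apparent width in a separate check
    return np.concatenate(r)
for fz in(True,False):
    if fz:
        o=least_squares(lambda q:f(np.r_[q[:2],q[2],0]),[0,0,0]);q=np.r_[o.x,0]
    else: o=least_squares(f,np.zeros(4));q=o.x
    print("dp",q.round(4),"rms",np.sqrt(np.mean(f(q)**2)).round(2),"tip",world(p0+q,[0]))
for n,(c,g,nn,off,wid,tp,d) in zip(C,M): # height from width (10 mm)
    dep=c["fx"]*.010/np.median(wid);W=world(p0,ss)[0].mean(0);print(n,"depth by width",dep,"by model",(c["R"]@W+c["t"])[2])
E
python3 rod.py
```

```text
5.95 [0.5802 0.0307 0.3123] z [-9.e-04  1.e-04 -1.e+00] yang 0.9251 j [-0.1   0.21  1.52  0.    1.41 -1.02] F [ 0.29 -0.25 -0.62]
cam pos [0.523 0.073 0.383] fwd [ 0.227 -0.171 -0.959]
w4 lat px [-0.91 -0.88 -0.84 -1.31] wid [14. 14. 13.] tip px 1.25 px/mm 1.47
w5 lat px [-1.   -1.44 -1.38 -1.78] wid [16. 17. 16.] tip px 1.0 px/mm 1.75
dp [-0.0025 -0.0004 -0.0053  0.    ] rms 0.24 tip (array([[0.50706548, 0.08620632, 0.16947057]]), array([0.9187666]))
dp [-0.0039  0.0006 -0.0056 -0.0179] rms 0.23 tip (array([[0.5058283 , 0.08722963, 0.1515847 ]]), array([0.91844616]))
w4 depth by width 0.23851551609620109 by model 0.2460014537962623
w5 depth by width 0.1964245426674597 by model 0.20802448517664995
```

```bash
cat > rel.py <<'E'
from h import *;import json
for n,P,ya in(("w3",[.4655,.3371,.1077],-.261),("w4",[.5802,.0304,.3519],.9238),("w5",[.5802,.0307,.3123],.9251)):
    c={k:np.array(v) for k,v in json.load(open(f"pics/{n}.json")).items()};im=cv2.imread(f"pics/{n}.png").min(2).astype(int)
    e=[]
    for r in range(340,380,4):
        row=im[r];l=322
        while row[l-1]>120:l-=1
        h=322
        while row[h+1]>120:h+=1
        e.append((l-.5+h+.5)/2)
    X=np.array([np.cos(ya),np.sin(ya),0]);Y=np.array([-np.sin(ya),np.cos(ya),0])
    P=np.array(P);B=P-[0,0,.0407]          # middle of block top
    print(n,"cx",c["cx"],"block mid cols",np.array(e),"predicted mid top back/front",proj(c,[B-.02*Y,B+.02*Y]).round(1).tolist(),"bore face",proj(c,P-[0,0,.0577]+.02*Y).round(1))
E
python3 rel.py
```

```text
w3 cx 322.07867954610634 block mid cols [322.  322.  322.  322.  322.  321.5 322.  322.  322.  322. ] predicted mid top back/front [[320.3, 382.1], [320.1, 289.7]] bore face [[320.3 272.2]]
w4 cx 322.07867954610634 block mid cols [322.  322.  322.  322.  321.5 321.5 321.5 322.  322.  322. ] predicted mid top back/front [[323.6, 382.0], [323.7, 289.6]] bore face [[323.5 272.1]]
w5 cx 322.07867954610634 block mid cols [322.  322.  322.  322.  321.5 321.5 321.5 322.  322.  322. ] predicted mid top back/front [[323.4, 382.0], [323.5, 289.6]] bore face [[323.3 272.1]]
```

```bash
cat >> rod.py <<'E'
print("---")
for n,(c,g,nn,off,wid,tp,d) in zip(C,M):
    W=world(p0+[-.0025,-.0004,-.0053,.0005],ss)[0];dep=(W@c["R"].T+c["t"])[:,2];x=(g[:,0]-321.9)/c["fx"]*dep
    print(n,"cam x axis",c["R"][0].round(4),"ang",np.arctan2(c["R"][0,1],c["R"][0,0]).round(4),"lateral mm",(x[::4]*1e3).round(2),"slope",np.polyfit(ss,x,1)[0].round(4))
    dt=dep[0];y=(tp[1]-c["cy"])/c["fy"]*dt; print(" tip px",tp,"cam y",y, "cam z",dt, "tip rel cam world", (c["R"].T@[(tp[0]-c["cx"])/c["fx"]*dt,y,dt]).round(4))
E
python3 rod.py | sed -n '/---/,$p'
```

```text
---
w4 cam x axis [6.029e-01 7.978e-01 1.000e-04] ang 0.9237 lateral mm [1.13 1.16 1.18 1.18 1.2  0.82] slope -0.0043
 tip px [323.57135074 111.43468287] cam y -0.09264098197407665 cam z 0.23909853304702952 tip rel cam world [-0.016   0.0135 -0.2556]
w5 cam x axis [ 0.6018  0.7987 -0.    ] ang 0.9251 lateral mm [0.97 0.67 0.67 0.69 0.7  0.38] slope -0.0067
 tip px [323.12257214 106.3296696 ] cam y -0.08099916816788567 cam z 0.20111650817272236 tip rel cam world [-0.016   0.0128 -0.2158]
```

>>> carry_out(dr=[[0, 0, -0.004], [0, 0, 0], [0, 0, 0], [0, 0, 0], [0, 0, 0], [0, 0, 0], [0, 0, 0], [0, 0, 0], [0, 0, 0]], delta_pos=[[-0.025, 0.0193, 0], [-0.025, 0.0193, 0], [-0.025, 0.0193, 0], [-0.0247, 0.0192, 0], [0, 0, -0.03], [0, 0, -0.03], [0, 0, -0.0247], [0, 0, 0], [0, 0, 0]], jaw=[0.024, 0.024, 0.024, 0.024, 0.024, 0.024, 0.024, 0.024, 0.024])

```text
clock: 6.9
position: [0.4817, 0.1072, 0.2291]
eef_rot: [0.001, 0.32, 0.948, 0.0]
force: [0.1, 0.0, -1.6]
grip_width: 0.318
gripper_force: 39.9
```

```bash
cat > chk.py <<'E'
import sys;from h import *;from rig import *
n=sys.argv[1];P=[];Q=[];F=[];ims={}
for i in range(6):
    s=sense();P.append(s["position"]);F.append(s["force"]);q=s["eef_rot"];R=Ro.from_quat(np.r_[q[1:],q[0]]).as_matrix();Q.append([np.arctan2(R[1,1],R[0,1]),*R[:2,2]])
    k=("scene","top")[i%2];ims[k]=snapshot(k)[:,:,::-1].copy()
P=np.array(P);print(s["clock"],"TCP",P.mean(0).round(4),"sd",P.std(0).round(4),"ang,tilt",np.mean(Q,0).round(4),"F",np.mean(F,0).round(2))
bore=P.mean(0)-[0,0,.0572];p=np.load("rail.npy")
v=[]
for k in ims:
    c=camera_model(k);u=proj(c,bore)[0];cv2.imwrite(f"pics/{n}_{k}.png",ims[k]);M=cv2.getRotationMatrix2D(tuple(u),0,5);M[:,2]+=np.array([190,190])-u
    v.append(cv2.warpAffine(ims[k],M,(380,380),flags=cv2.INTER_CUBIC))
cv2.imwrite(f"pics/{n}.png",np.hstack(v))
E
python3 chk.py e0
```

```text
7.15 TCP [0.4823 0.1071 0.2298] sd [0.0003 0.0001 0.0004] ang,tilt [9.2e-01 3.9e-03 2.0e-04] F [-0.08  0.1  -1.77]
```

View pics/e0.png

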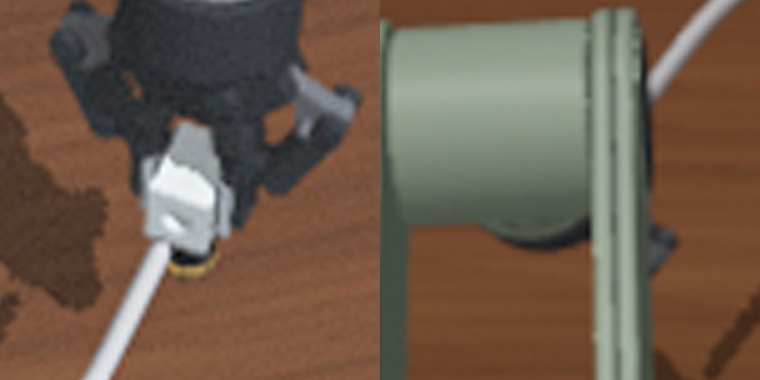

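In the left crop (scene view), the rod's tip at (163,245) is just short of the face, and its axis points at the bore near (174,218). The arm hides the top view. I let the arm settle and read the pose again.

>>> carry_out(dr=[[0, 0, 0], [0, 0, 0], [0, 0, 0], [0, 0, 0], [0, 0, 0]], delta_pos=[[0, 0, 0], [0, 0, 0], [0, 0, 0], [0, 0, 0], [0, 0, 0]], jaw=[0.024, 0.024, 0.024, 0.024, 0.024])

```text
clock: 7.7
position: [0.4808, 0.107, 0.2276]
eef_rot: [-0.0, 0.32, 0.948, -0.0]
force: [0.3, -0.5, -1.7]
grip_width: 0.32
gripper_force: 39.9
```

```bash
python3 chk.py e1; python3 - <<'E'
from h import *;from rig import *
# where bore face and rod axis stand in the scene view: predicted
c=camera_model("scene");p=np.load("rail.npy");p[3]=.17
T=np.array([-.7953,.6062,0])
print("tip px",proj(c,world(p,[0])[0]),"5mm",proj(c,world(p,[.01])[0]))
E
```

```text
7.95 TCP [0.4809 0.107  0.2276] sd [0. 0. 0.] ang,tilt [ 9.2e-01 -1.0e-04 -0.0e+00] F [-0.04 -0.18 -2.05]
tip px [[355.70220976 193.08527334]] 5mm [[354.03789914 196.49866208]]
```

>>> carry_out(dr=[[0, 0, 0], [0, 0, 0], [0, 0, 0], [0, 0, 0], [0, 0, 0], [0, 0, 0], [0, 0, 0], [0, 0, 0], [0, 0, 0]], delta_pos=[[0.0032, -0.0024, 0], [0.0032, -0.0024, 0], [0.0032, -0.0024, 0], [0.0024, -0.0018, 0], [0.0024, -0.0018, 0], [0.0016, -0.0012, 0], [0, 0, 0], [0, 0, 0], [0, 0, 0]], jaw=[0.024, 0.024, 0.024, 0.024, 0.024, 0.024, 0.024, 0.024, 0.024])

```text
clock: 8.9
position: [0.4967, 0.0951, 0.2276]
eef_rot: [-0.0, 0.32, 0.948, -0.0]
force: [0.3, -1.1, -2.4]
grip_width: 0.324
gripper_force: 39.9
```

```bash
python3 chk.py e2
```

```text
9.15 TCP [0.4968 0.0951 0.2277] sd [0. 0. 0.] ang,tilt [ 9.201e-01 -1.000e-04  0.000e+00] F [ 0.08 -0.14 -2.04]
```

View pics/e2.png

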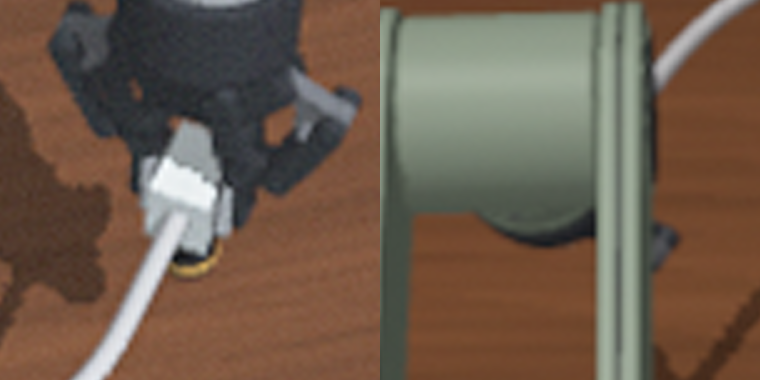

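The rod now meets the face at (178,212), about where the bore should be, and the force is no more than the spotlight's weight. I continue inward.

>>> carry_out(dr=[[0, 0, 0], [0, 0, 0], [0, 0, 0], [0, 0, 0], [0, 0, 0], [0, 0, 0], [0, 0, 0], [0, 0, 0]], delta_pos=[[0.0016, -0.0012, 0], [0.0016, -0.0012, 0], [0.0016, -0.0012, 0], [0.0016, -0.0012, 0], [0.0016, -0.0012, 0], [0, 0, 0], [0, 0, 0], [0, 0, 0]], jaw=[0.024, 0.024, 0.024, 0.024, 0.024, 0.024, 0.024, 0.024])

```text
clock: 10.0
position: [0.5048, 0.089, 0.2276]
eef_rot: [-0.0, 0.32, 0.948, -0.0]
force: [-0.1, 0.3, -2.3]
grip_width: 0.323
gripper_force: 39.9
```

>>> carry_out(dr=[[0, 0, 0], [0, 0, 0], [0, 0, 0], [0, 0, 0], [0, 0, 0], [0, 0, 0], [0, 0, 0], [0, 0, 0]], delta_pos=[[0.0024, -0.0018, 0], [0.0024, -0.0018, 0], [0.0024, -0.0018, 0], [0.0024, -0.0018, 0], [0.0024, -0.0018, 0], [0.0024, -0.0018, 0], [0, 0, 0], [0, 0, 0]], jaw=[0.024, 0.024, 0.024, 0.024, 0.024, 0.024, 0.024, 0.024])

```text
clock: 10.8
position: [0.5193, 0.0781, 0.2276]
eef_rot: [-0.0, 0.32, 0.947, -0.0]
force: [0.2, 0.9, -1.7]
grip_width: 0.324
gripper_force: 39.9
```

```bash
cat > st.py <<'E'
from h import *;from rig import *
F=[]
for i in range(4): s=sense();F.append(np.r_[s["force"],s["torque"]]);snapshot("top")
s=sense();q=s["eef_rot"];R=Ro.from_quat(np.r_[q[1:],q[0]]).as_matrix();F=np.mean(F,0)
P=s["position"];ya=np.arctan2(R[1,1],R[0,1])
p=np.load("rail.npy");S=np.arange(-.05,.33,.0005);W,a=world(p,S);i=np.argmin(np.hypot(*(W[:,:2]-P[:2]).T))
N=np.array([np.cos(a[i]),np.sin(a[i])]);T=np.array([-N[1],N[0]])
print(round(s["clock"],2),P.round(4),"ang",ya.round(4),"| s",S[i].round(4),"a",a[i].round(4),"lat mm",((P[:2]-W[i,:2])@N*1e3).round(2),"z",(P[2]-.0577).round(4),"tilt",R[:2,2].round(3))
print("F N,T,z",(F[:2]@N).round(2),(F[:2]@T).round(2),(F[2]+1.9).round(2),"raw",F.round(2))
E
python3 st.py
```

```text
11.0 [0.5192 0.0783 0.2276] ang 0.9201 | s 0.014 a 0.9241 lat mm 0.32 z 0.1699 tilt [-0.  0.]
F N,T,z 0.58 0.07 -0.12 raw [ 0.29  0.5  -2.02 -0.03  0.01  0.01]
```

```bash
cat > plan.py <<'E'
import sys;from h import *
# args: s0 lat0(mm) ang0 s1 n [lat_in_bend mm] ; prints rows dx dy dang from the commanded pose
s0,l0,a0,s1,n=map(float,sys.argv[1:6]);lb=float(sys.argv[6]) if len(sys.argv)>6 else -.67
p=np.load("rail.npy")
def pose(s):
    # heading: chord of the block (mean over its 40 mm)
    q=np.linspace(s-.02,s+.02,21);W,a=world(p,q);ang=a.mean();W0,a0=world(p,[s])
    w=np.interp(s,[.04,.08,.2494,.2894],[0,1,1,0]);N=np.array([np.cos(ang),np.sin(ang)])
    return np.r_[W0[0,:2]+w*lb*1e-3*N,ang]
W,a=world(p,[s0]);c=np.r_[W[0,:2]+l0*1e-3*np.array([np.cos(a[0]),np.sin(a[0])]),a0]
for s in np.linspace(s0,s1,int(n)+1)[1:]:
    t=pose(s);d=np.r_[np.round((t-c)[:2],4),np.round(t[2]-c[2],3)];c=c+d;print(d.tolist(),end=" ")
print("\nend",c)
E
python3 plan.py .014 .32 .9201 .046 8
```

```text
[0.003, -0.0027, 0.004] [0.0032, -0.0024, -0.0] [0.0032, -0.0024, -0.0] [0.0032, -0.0024, -0.0] [0.0032, -0.0024, -0.0] [0.0032, -0.0024, -0.0] [0.0031, -0.0025, -0.001] [0.0032, -0.0024, -0.003] 
end [0.54465271 0.05853548 0.9201    ]
```

>>> carry_out(dr=[[0, 0, 0], [0, 0, 0], [0, 0, 0], [0, 0, 0], [0, 0, 0], [0, 0, 0], [0, 0, 0], [0, 0, 0], [0, 0, 0], [0, 0, 0]], delta_pos=[[0.003, -0.0027, 0], [0.0032, -0.0024, 0], [0.0032, -0.0024, 0], [0.0032, -0.0024, 0], [0.0032, -0.0024, 0], [0.0032, -0.0024, 0], [0.0031, -0.0025, 0], [0.0032, -0.0024, 0], [0, 0, 0], [0, 0, 0]], jaw=[0.024, 0.024, 0.024, 0.024, 0.024, 0.024, 0.024, 0.024, 0.024, 0.024])

```text
clock: 12.0
position: [0.5446, 0.0585, 0.2276]
eef_rot: [-0.0, 0.32, 0.947, -0.0]
force: [-0.5, -0.4, -2.1]
grip_width: 0.32
gripper_force: 39.9
```

```bash
python3 st.py; python3 look.py w6;python3 plan.py .046 0 .9201 .07 8
```

```text
12.2 [0.5444 0.0587 0.2277] ang 0.9202 | s 0.0455 a 0.9241 lat mm -0.07 z 0.17 tilt [-0.  0.]
F N,T,z 0.07 0.23 0.25 raw [-0.15  0.19 -1.65  0.01  0.01 -0.03]
12.2 [0.5444 0.0587 0.2277] z [-1.e-04  0.e+00 -1.e+00] yang 0.9202 j [-0.05  0.22  1.69  0.    1.23 -0.97] F [ 0.07 -0.09 -2.55]
cam pos [0.487 0.102 0.298] fwd [ 0.227 -0.172 -0.959]
[0.0023, -0.0019, -0.004] [0.0024, -0.0019, -0.005] [0.0023, -0.0018, -0.007] [0.0024, -0.0019, -0.009] [0.0023, -0.0018, -0.009] [0.0024, -0.0019, -0.012] [0.0023, -0.0019, -0.012] [0.0022, -0.002, -0.014] 
end [0.56329746 0.04349716 0.8481    ]
```

View pics/w6.png

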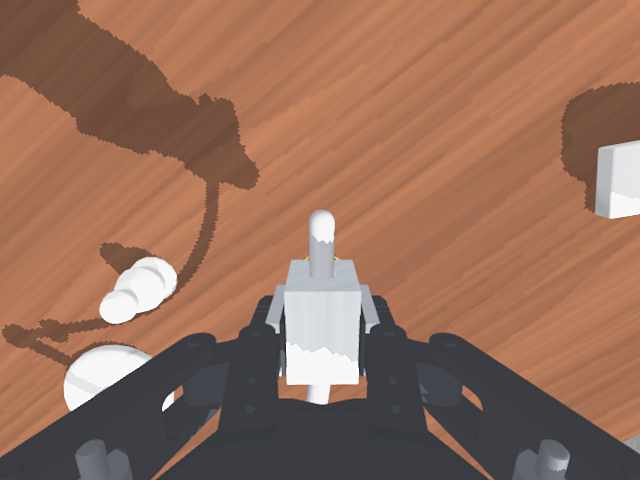

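The spotlight is threaded: the rod's tip stands out of the outer face at (321,210) and its centre lies in the bore. I enter the bend next.

>>> carry_out(dr=[[0, 0, -0.004], [0, 0, -0.005], [0, 0, -0.007], [0, 0, -0.009], [0, 0, -0.009], [0, 0, -0.012], [0, 0, -0.012], [0, 0, -0.014], [0, 0, 0], [0, 0, 0]], delta_pos=[[0.0023, -0.0019, 0], [0.0024, -0.0019, 0], [0.0023, -0.0018, 0], [0.0024, -0.0019, 0], [0.0023, -0.0018, 0], [0.0024, -0.0019, 0], [0.0023, -0.0019, 0], [0.0022, -0.002, 0], [0, 0, 0], [0, 0, 0]], jaw=[0.024, 0.024, 0.024, 0.024, 0.024, 0.024, 0.024, 0.024, 0.024, 0.024])

```text
clock: 13.25
position: [0.5632, 0.0434, 0.2276]
eef_rot: [-0.0, 0.354, 0.935, 0.0]
force: [-0.8, -0.9, -1.9]
grip_width: 0.321
gripper_force: 39.9
```

```bash
python3 st.py; python3 plan.py .07 -0.5 .8481 .1 9
```

```text
13.45 [0.5631 0.0436 0.2276] ang 0.8481 | s 0.0695 a 0.8607 lat mm -0.59 z 0.1699 tilt [-0.  0.]
F N,T,z -0.12 0.11 -0.2 raw [-0.17 -0.02 -2.1  -0.01  0.    0.  ]
[0.0024, -0.0022, -0.018] [0.0024, -0.0023, -0.019] [0.0024, -0.0024, -0.02] [0.0023, -0.0023, -0.023] [0.0023, -0.0025, -0.022] [0.0022, -0.0024, -0.022] [0.0022, -0.0025, -0.022] [0.0021, -0.0026, -0.022] [0.0021, -0.0026, -0.023] 
end [0.58371674 0.02169543 0.6571    ]
```

>>> carry_out(dr=[[0, 0, -0.018], [0, 0, -0.019], [0, 0, -0.02], [0, 0, -0.023], [0, 0, -0.022], [0, 0, -0.022], [0, 0, -0.022], [0, 0, -0.022], [0, 0, -0.023], [0, 0, 0]], delta_pos=[[0.0024, -0.0022, 0], [0.0024, -0.0023, 0], [0.0024, -0.0024, 0], [0.0023, -0.0023, 0], [0.0023, -0.0025, 0], [0.0022, -0.0024, 0], [0.0022, -0.0025, 0], [0.0021, -0.0026, 0], [0.0021, -0.0026, 0], [0, 0, 0]], jaw=[0.024, 0.024, 0.024, 0.024, 0.024, 0.024, 0.024, 0.024, 0.024, 0.024])

```text
clock: 14.45
position: [0.5839, 0.0213, 0.2277]
eef_rot: [0.0, 0.442, 0.897, 0.0]
force: [0.1, 0.5, -2.2]
grip_width: 0.32
gripper_force: 39.9
```

```bash
python3 st.py; python3 plan.py .1 -0.67 .6571 .135 9
```

```text
14.65 [0.5835 0.0218 0.2277] ang 0.6571 | s 0.1 a 0.6574 lat mm -0.79 z 0.17 tilt [-0.  0.]
F N,T,z -0.26 0.03 -0.4 raw [-0.22 -0.13 -2.3  -0.01  0.01 -0.02]
[0.0023, -0.0031, -0.026] [0.0023, -0.0031, -0.026] [0.0021, -0.0033, -0.025] [0.0021, -0.0032, -0.026] [0.002, -0.0033, -0.026] [0.0019, -0.0034, -0.026] [0.0018, -0.0034, -0.026] [0.0018, -0.0035, -0.026] [0.0016, -0.0035, -0.026] 
end [ 0.60158995 -0.00809865  0.4241    ]
```

>>> carry_out(dr=[[0, 0, -0.026], [0, 0, -0.026], [0, 0, -0.025], [0, 0, -0.026], [0, 0, -0.026], [0, 0, -0.026], [0, 0, -0.026], [0, 0, -0.026], [0, 0, -0.026], [0, 0, 0]], delta_pos=[[0.0024, -0.003, 0], [0.0023, -0.0031, 0], [0.0021, -0.0033, 0], [0.0021, -0.0032, 0], [0.002, -0.0033, 0], [0.0019, -0.0034, 0], [0.0018, -0.0034, 0], [0.0018, -0.0035, 0], [0.0016, -0.0035, 0], [0, 0, 0]], jaw=[0.024, 0.024, 0.024, 0.024, 0.024, 0.024, 0.024, 0.024, 0.024, 0.024])

```text
clock: 15.65
position: [0.6021, -0.0086, 0.2278]
eef_rot: [0.001, 0.543, 0.84, 0.0]
force: [1.5, -0.6, -1.3]
grip_width: 0.324
gripper_force: 39.9
```

```bash
python3 st.py; python3 plan.py .135 -0.67 .4241 .17 9;python3 plan.py .17 -0.67 .191 .205 9
```

```text
15.85 [ 0.6019 -0.0082  0.2279] ang 0.424 | s 0.135 a 0.4241 lat mm -0.43 z 0.1702 tilt [ 0.001 -0.   ]
F N,T,z 1.38 -1.29 0.11 raw [ 1.79 -0.61 -1.79 -0.05 -0.27 -0.  ]
[0.0015, -0.0035, -0.026] [0.0015, -0.0036, -0.026] [0.0014, -0.0037, -0.026] [0.0012, -0.0036, -0.026] [0.0012, -0.0037, -0.026] [0.0011, -0.0037, -0.026] [0.001, -0.0038, -0.026] [0.0008, -0.0037, -0.025] [0.0008, -0.0038, -0.026] 
end [ 0.61208512 -0.04120378  0.1911    ]
[0.0007, -0.0038, -0.026] [0.0006, -0.0038, -0.026] [0.0005, -0.0039, -0.026] [0.0003, -0.0038, -0.026] [0.0003, -0.0039, -0.026] [0.0002, -0.0039, -0.026] [0.0001, -0.0038, -0.026] [-0.0, -0.0039, -0.026] [-0.0001, -0.0039, -0.026] 
end [ 0.61470376 -0.07593897 -0.043     ]
```

```bash
python3 plan.py .135 -0.62 .4241 .165 8 -.25
```

```text
[0.0018, -0.0033, -0.025] [0.0014, -0.0034, -0.025] [0.0014, -0.0035, -0.025] [0.0012, -0.0036, -0.025] [0.0012, -0.0035, -0.025] [0.001, -0.0036, -0.025] [0.001, -0.0037, -0.025] [0.0009, -0.0036, -0.025] 
end [ 0.61153069 -0.03628321  0.2241    ]
```

>>> carry_out(dr=[[0, 0, -0.025], [0, 0, -0.025], [0, 0, -0.025], [0, 0, -0.025], [0, 0, -0.025], [0, 0, -0.025], [0, 0, -0.025], [0, 0, -0.025], [0, 0, 0]], delta_pos=[[0.0018, -0.0033, 0], [0.0014, -0.0034, 0], [0.0014, -0.0035, 0], [0.0012, -0.0036, 0], [0.0012, -0.0035, 0], [0.001, -0.0036, 0], [0.001, -0.0037, 0], [0.0009, -0.0036, 0], [0, 0, 0]], jaw=[0.024, 0.024, 0.024, 0.024, 0.024, 0.024, 0.024, 0.024, 0.024])

```text
clock: 16.75
position: [0.6119, -0.037, 0.2278]
eef_rot: [0.001, 0.624, 0.781, -0.0]
force: [2.6, 0.3, -3.0]
grip_width: 0.324
gripper_force: 39.8
```

```bash
python3 st.py; for l in -.25 0.1; do python3 plan.py .165 -0.25 .2241 .197 8 $l; done
```

```text
16.95 [ 0.6119 -0.0369  0.2278] ang 0.2239 | s 0.1655 a 0.2207 lat mm 0.01 z 0.1701 tilt [ 0.001 -0.001]
F N,T,z 3.21 -1.1 -0.82 raw [ 3.37 -0.37 -2.72 -0.1  -0.54 -0.02]
[0.0008, -0.0039, -0.027] [0.0008, -0.0039, -0.026] [0.0006, -0.004, -0.027] [0.0005, -0.0039, -0.027] [0.0004, -0.004, -0.026] [0.0003, -0.004, -0.027] [0.0002, -0.004, -0.027] [0.0001, -0.004, -0.026] 
end [ 0.6151884  -0.06797487  0.0111    ]
[0.0012, -0.0038, -0.027] [0.0007, -0.004, -0.026] [0.0006, -0.0039, -0.027] [0.0006, -0.004, -0.027] [0.0004, -0.004, -0.026] [0.0003, -0.004, -0.027] [0.0002, -0.004, -0.027] [0.0001, -0.004, -0.026] 
end [ 0.6155884  -0.06797487  0.0111    ]
```

```bash
python3 plan.py .165 -0.3 .2241 .193 8 .6
```

```text
[0.0016, -0.0032, -0.023] [0.0007, -0.0035, -0.024] [0.0006, -0.0035, -0.023] [0.0005, -0.0034, -0.023] [0.0004, -0.0035, -0.024] [0.0003, -0.0035, -0.023] [0.0003, -0.0035, -0.023] [0.0001, -0.0035, -0.024] 
end [ 0.61593965 -0.06388598  0.0371    ]
```

>>> carry_out(dr=[[0, 0, -0.023], [0, 0, -0.024], [0, 0, -0.023], [0, 0, -0.023], [0, 0, -0.024], [0, 0, -0.023], [0, 0, -0.023], [0, 0, -0.024], [0, 0, 0]], delta_pos=[[0.0016, -0.0032, 0], [0.0007, -0.0035, 0], [0.0006, -0.0035, 0], [0.0005, -0.0034, 0], [0.0004, -0.0035, 0], [0.0003, -0.0035, 0], [0.0003, -0.0035, 0], [0.0001, -0.0035, 0], [0, 0, 0]], jaw=[0.024, 0.024, 0.024, 0.024, 0.024, 0.024, 0.024, 0.024, 0.024])

```text
clock: 17.85
position: [0.6159, -0.0645, 0.2276]
eef_rot: [0.0, 0.694, 0.72, -0.0]
force: [0.4, -0.0, -1.4]
grip_width: 0.321
gripper_force: 40.0
```

```bash
python3 st.py; for l in .6 .9; do python3 plan.py .193 0.6 .0371 .221 8 $l; done
```

```text
18.05 [ 0.6159 -0.0639  0.2277] ang 0.037 | s 0.193 a 0.0374 lat mm 0.54 z 0.17 tilt [-0. -0.]
F N,T,z 0.51 -0.21 -0.21 raw [ 0.52 -0.19 -2.11 -0.05 -0.08 -0.03]
[0.0001, -0.0035, -0.023] [-0.0, -0.0035, -0.023] [-0.0001, -0.0035, -0.024] [-0.0001, -0.0036, -0.023] [-0.0003, -0.0035, -0.023] [-0.0003, -0.0035, -0.024] [-0.0004, -0.0034, -0.023] [-0.0005, -0.0035, -0.023] 
end [ 0.61437612 -0.09191774 -0.1489    ]
[0.0004, -0.0035, -0.023] [-0.0, -0.0035, -0.023] [-0.0001, -0.0035, -0.024] [-0.0001, -0.0036, -0.023] [-0.0003, -0.0035, -0.023] [-0.0003, -0.0035, -0.024] [-0.0004, -0.0035, -0.023] [-0.0005, -0.0035, -0.023] 
end [ 0.61467612 -0.09201774 -0.1489    ]
```

Force is down again (0.5 N); I keep a lateral bias of about +0.8 mm.

>>> carry_out(dr=[[0, 0, -0.023], [0, 0, -0.023], [0, 0, -0.024], [0, 0, -0.023], [0, 0, -0.023], [0, 0, -0.024], [0, 0, -0.023], [0, 0, -0.023], [0, 0, 0]], delta_pos=[[0.0002, -0.0035, 0], [0.0001, -0.0035, 0], [-0.0001, -0.0035, 0], [-0.0001, -0.0036, 0], [-0.0003, -0.0035, 0], [-0.0003, -0.0035, 0], [-0.0004, -0.0035, 0], [-0.0005, -0.0035, 0], [0, 0, 0]], jaw=[0.024, 0.024, 0.024, 0.024, 0.024, 0.024, 0.024, 0.024, 0.024])

```text
clock: 18.95
position: [0.6146, -0.0925, 0.2278]
eef_rot: [0.0, 0.758, 0.652, -0.0]
force: [0.4, -0.2, -2.0]
grip_width: 0.326
gripper_force: 40.0
```

```bash
python3 st.py; for l in .8 ; do python3 plan.py .221 0.8 -.1489 .249 8 $l; done
```

```text
19.15 [ 0.6147 -0.092   0.2278] ang -0.1489 | s 0.221 a -0.1493 lat mm 0.87 z 0.1701 tilt [ 0. -0.]
F N,T,z 0.51 -0.08 -0.02 raw [ 0.49 -0.16 -1.92 -0.08 -0.08  0.01]
[-0.0006, -0.0035, -0.024] [-0.0006, -0.0034, -0.023] [-0.0007, -0.0035, -0.023] [-0.0008, -0.0034, -0.024] [-0.0009, -0.0034, -0.023] [-0.001, -0.0034, -0.023] [-0.001, -0.0034, -0.024] [-0.0012, -0.0033, -0.023] 
end [ 0.60780417 -0.11927476 -0.3359    ]
```

>>> carry_out(dr=[[0, 0, -0.024], [0, 0, -0.023], [0, 0, -0.023], [0, 0, -0.024], [0, 0, -0.023], [0, 0, -0.023], [0, 0, -0.024], [0, 0, -0.023], [0, 0, 0]], delta_pos=[[-0.0005, -0.0035, 0], [-0.0006, -0.0034, 0], [-0.0007, -0.0035, 0], [-0.0008, -0.0034, 0], [-0.0009, -0.0034, 0], [-0.001, -0.0034, 0], [-0.001, -0.0034, 0], [-0.0011, -0.0034, 0], [0, 0, 0]], jaw=[0.024, 0.024, 0.024, 0.024, 0.024, 0.024, 0.024, 0.024, 0.024])

```text
clock: 20.05
position: [0.6079, -0.1201, 0.2278]
eef_rot: [0.0, 0.816, 0.578, -0.0]
force: [0.9, -1.0, -1.7]
grip_width: 0.319
gripper_force: 40.0
```

```bash
python3 st.py; python3 - <<'E'
exec(open("h.py").read())
p=np.load("rail.npy")
for s in(.249,.261,.273,.285,.2944):print(s,world(p,[s]),world(p,np.linspace(s-.02,s+.02,21))[1].mean().round(4))
E
```

```text
20.25 [ 0.608  -0.1197  0.2277] ang -0.3361 | s 0.2495 a -0.3393 lat mm 1.07 z 0.17 tilt [ 0.    -0.001]
F N,T,z 1.63 -0.65 0.14 raw [ 1.32 -1.16 -1.76 -0.24 -0.2  -0.05]
0.249 (array([[ 0.60709604, -0.1189963 ,  0.16947057]]), array([-0.3359488])) -0.3359
0.261 (array([[ 0.60269135, -0.13015524,  0.16947057]]), array([-0.4159488])) -0.4035
0.273 (array([[ 0.59744647, -0.14094601,  0.16947057]]), array([-0.4722122])) -0.4481
0.285 (array([[ 0.59198818, -0.15163278,  0.16947057]]), array([-0.4722122])) -0.4699
0.2944 (array([[ 0.58771252, -0.16000408,  0.16947057]]), array([-0.4722122])) -0.4722
```

```bash
python3 - <<'E'
import numpy as np
p=np.load("rail.npy");p[0]+=.0016;p[1]-=.0012;np.save("rail.npy",p)
E
python3 st.py;python3 plan.py .249 -.85 -.3361 .273 7
```

```text
20.45 [ 0.6081 -0.1195  0.2277] ang -0.3359 | s 0.2485 a -0.3326 lat mm -0.83 z 0.17 tilt [ 0. -0.]
F N,T,z 2.03 -1.41 -0.33 raw [ 1.46 -1.99 -2.23 -0.29 -0.24  0.01]
[-0.0009, -0.0033, -0.021] [-0.0012, -0.0032, -0.02] [-0.0013, -0.0032, -0.018] [-0.0013, -0.0031, -0.016] [-0.0014, -0.0031, -0.014] [-0.0015, -0.0031, -0.013] [-0.0015, -0.0031, -0.01] 
end [ 0.59879356 -0.14201608 -0.4481    ]
```

>>> carry_out(dr=[[0, 0, -0.021], [0, 0, -0.02], [0, 0, -0.018], [0, 0, -0.016], [0, 0, -0.014], [0, 0, -0.013], [0, 0, -0.01], [0, 0, 0]], delta_pos=[[-0.0007, -0.0033, 0], [-0.0012, -0.0032, 0], [-0.0013, -0.0032, 0], [-0.0013, -0.0031, 0], [-0.0014, -0.0031, 0], [-0.0015, -0.0031, 0], [-0.0015, -0.0031, 0], [0, 0, 0]], jaw=[0.024, 0.024, 0.024, 0.024, 0.024, 0.024, 0.024, 0.024])

```text
clock: 21.25
position: [0.5986, -0.1419, 0.2275]
eef_rot: [-0.0, 0.847, 0.532, -0.0]
force: [0.0, -0.0, -2.8]
grip_width: 0.319
gripper_force: 40.1
```

```bash
python3 st.py;python3 plan.py .273 -.2 -.4481 .289 6
```

```text
21.45 [ 0.599  -0.1413  0.2276] ang -0.4479 | s 0.2725 a -0.4722 lat mm -0.43 z 0.1699 tilt [-0.  0.]
F N,T,z 0.16 0.16 -0.62 raw [ 0.22  0.07 -2.52 -0.01  0.02  0.01]
[-0.0012, -0.0024, -0.007] [-0.0012, -0.0024, -0.005] [-0.0012, -0.0024, -0.005] [-0.0012, -0.0023, -0.004] [-0.0011, -0.0024, -0.002] [-0.0012, -0.0024, -0.001] 
end [ 0.59176835 -0.15635503 -0.4721    ]
```

>>> carry_out(dr=[[0, 0, -0.007], [0, 0, -0.005], [0, 0, -0.005], [0, 0, -0.004], [0, 0, -0.002], [0, 0, -0.001], [0, 0, 0], [0, 0, 0]], delta_pos=[[-0.0012, -0.0024, 0], [-0.0012, -0.0024, 0], [-0.0012, -0.0024, 0], [-0.0012, -0.0023, 0], [-0.0011, -0.0024, 0], [-0.0012, -0.0024, 0], [0, 0, 0], [0, 0, 0]], jaw=[0.024, 0.024, 0.024, 0.024, 0.024, 0.024, 0.024, 0.024])

```text
clock: 22.25
position: [0.592, -0.1558, 0.2277]
eef_rot: [-0.0, 0.853, 0.522, 0.0]
force: [0.1, -0.6, -1.7]
grip_width: 0.325
gripper_force: 40.1
```

```bash
python3 st.py
```

```text
22.45 [ 0.592  -0.1556  0.2277] ang -0.4718 | s 0.288 a -0.4722 lat mm -0.14 z 0.17 tilt [-0.  0.]
F N,T,z -0.1 0.12 0.08 raw [-0.03  0.15 -1.82  0.02 -0.03 -0.03]
```

>>> carry_out(dr=[[0, 0, 0], [0, 0, 0], [0, 0, 0], [0, 0, 0], [0, 0, 0], [0, 0, 0], [0, 0, 0]], delta_pos=[[-0.0005, -0.0009, 0], [-0.0005, -0.0009, 0], [-0.0004, -0.0009, 0], [-0.0005, -0.0009, 0], [0, 0, 0], [0, 0, 0], [0, 0, 0]], jaw=[0.024, 0.024, 0.024, 0.024, 0.024, 0.024, 0.024])

```text
clock: 23.15
position: [0.5901, -0.1593, 0.2277]
eef_rot: [-0.0, 0.853, 0.522, 0.0]
force: [-0.1, -0.5, -1.5]
grip_width: 0.323
gripper_force: 40.1
```

>>> carry_out(dr=[[0, 0, 0], [0, 0, 0], [0, 0, 0], [0, 0, 0], [0, 0, 0]], delta_pos=[[-0.0004, -0.0009, 0], [0, 0, 0], [0, 0, 0], [0, 0, 0], [0, 0, 0]], jaw=[0.024, 0.024, 0.024, 0.024, 0.024])

```text
clock: 23.65
position: [0.5897, -0.1602, 0.2277]
eef_rot: [-0.0, 0.853, 0.522, 0.0]
force: [-0.4, 0.4, -1.9]
grip_width: 0.326
gripper_force: 40.1
```

```bash
python3 st.py
```

```text
23.85 [ 0.5897 -0.1602  0.2277] ang -0.472 | s 0.2935 a -0.4722 lat mm -0.13 z 0.17 tilt [-0.  0.]
F N,T,z -0.2 -0.01 0.01 raw [-0.19  0.08 -1.89 -0.    0.03 -0.01]
```

Near the collar; 0.5 mm steps from here.

>>> carry_out(dr=[[0, 0, 0], [0, 0, 0], [0, 0, 0], [0, 0, 0], [0, 0, 0]], delta_pos=[[-0.0003, -0.0005, 0], [0, 0, 0], [-0.0002, -0.0004, 0], [0, 0, 0], [0, 0, 0]], jaw=[0.024, 0.024, 0.024, 0.024, 0.024])

```text
clock: 24.35
position: [0.5892, -0.1611, 0.2277]
eef_rot: [-0.0, 0.853, 0.522, -0.0]
force: [0.3, 0.9, -1.3]
grip_width: 0.32
gripper_force: 40.1
```

```bash
python3 st.py
```

```text
24.55 [ 0.5892 -0.1611  0.2277] ang -0.4719 | s 0.2945 a -0.4722 lat mm -0.17 z 0.17 tilt [-0.  0.]
F N,T,z -0.1 0.18 0.4 raw [-0.01  0.2  -1.5   0.02 -0.01  0.01]
```

>>> carry_out(dr=[[0, 0, 0], [0, 0, 0], [0, 0, 0], [0, 0, 0], [0, 0, 0]], delta_pos=[[-0.0003, -0.0005, 0], [0, 0, 0], [0, 0, 0], [0, 0, 0], [0, 0, 0]], jaw=[0.024, 0.024, 0.024, 0.024, 0.024])

```text
clock: 25.05
position: [0.5889, -0.1616, 0.2277]
eef_rot: [-0.0, 0.853, 0.522, 0.0]
force: [0.7, -0.9, -1.3]
grip_width: 0.323
gripper_force: 40.1
```

```bash
python3 st.py
```

```text
25.25 [ 0.5889 -0.1616  0.2277] ang -0.472 | s 0.295 a -0.4722 lat mm -0.19 z 0.17 tilt [0. 0.]
F N,T,z 0.62 -0.15 0.2 raw [ 0.48 -0.42 -1.7   0.01  0.02  0.01]
```

>>> carry_out(dr=[[0, 0, 0], [0, 0, 0], [0, 0, 0], [0, 0, 0], [0, 0, 0]], delta_pos=[[-0.0003, -0.0005, 0], [0, 0, 0], [0, 0, 0], [0, 0, 0], [0, 0, 0]], jaw=[0.024, 0.024, 0.024, 0.024, 0.024])

```text
clock: 25.75
position: [0.5886, -0.1621, 0.2277]
eef_rot: [-0.0, 0.853, 0.522, -0.0]
force: [1.0, 0.9, -1.4]
grip_width: 0.327
gripper_force: 40.1
```

```bash
python3 st.py
```

```text
25.95 [ 0.5886 -0.1621  0.2277] ang -0.472 | s 0.2955 a -0.4722 lat mm -0.24 z 0.17 tilt [-0.  0.]
F N,T,z -0.32 0.47 -0.05 raw [-0.07  0.56 -1.95 -0.01 -0.    0.02]
```

>>> carry_out(dr=[[0, 0, 0], [0, 0, 0], [0, 0, 0], [0, 0, 0], [0, 0, 0]], delta_pos=[[-0.0002, -0.0004, 0], [0, 0, 0], [0, 0, 0], [0, 0, 0], [0, 0, 0]], jaw=[0.024, 0.024, 0.024, 0.024, 0.024])

```text
clock: 26.45
position: [0.5884, -0.1625, 0.2277]
eef_rot: [-0.0, 0.853, 0.522, -0.0]
force: [0.4, -0.0, -2.0]
grip_width: 0.323
gripper_force: 40.1
```

```bash
python3 st.py; python3 look.py w7; python3 - <<'E'
from h import *
from rig import *
im=snapshot("scene")[:,:,::-1];c=camera_model("scene");u=proj(c,[.575,-.185,.17])[0]
x,y=u.astype(int);cv2.imwrite("pics/col.png",cv2.resize(im[y-45:y+45,x-55:x+65],None,fx=6,fy=6,interpolation=cv2.INTER_CUBIC))
E
```

```text
26.65 [ 0.5884 -0.1625  0.2277] ang -0.472 | s 0.296 a -0.4722 lat mm -0.24 z 0.17 tilt [0. 0.]
F N,T,z 0.02 0.64 -0.27 raw [ 0.31  0.56 -2.17  0.02 -0.01 -0.04]
26.65 [ 0.5884 -0.1625  0.2277] z [ 0.  0. -1.] yang -0.472 j [-0.41  0.35  1.53  0.    1.27  0.06] F [-0.06 -0.14 -2.3 ]
cam pos [ 0.622 -0.099  0.298] fwd [-0.129 -0.253 -0.959]
```

View pics/col.png

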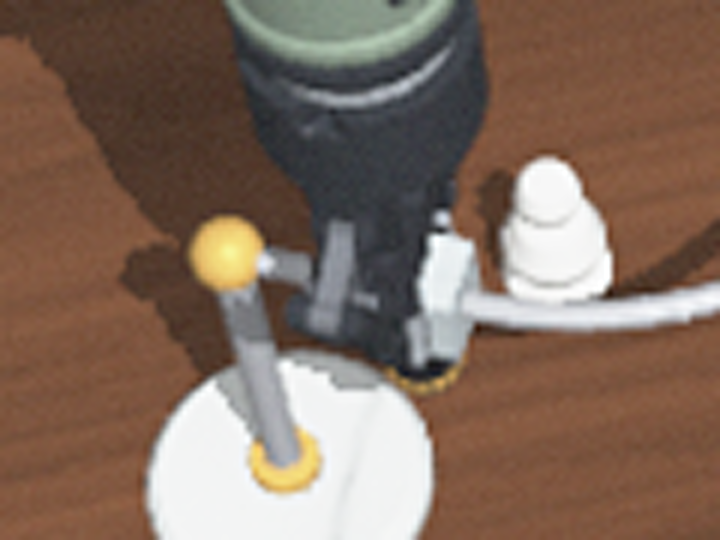

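The spotlight is just short of the collar, which is partly hidden behind a finger, with the post ball at (227,253) clear of the gripper. The force is still near zero, so I keep stepping.

>>> carry_out(dr=[[0, 0, 0], [0, 0, 0], [0, 0, 0], [0, 0, 0], [0, 0, 0], [0, 0, 0]], delta_pos=[[-0.0002, -0.0004, 0], [0, 0, 0], [-0.0002, -0.0004, 0], [0, 0, 0], [0, 0, 0], [0, 0, 0]], jaw=[0.024, 0.024, 0.024, 0.024, 0.024, 0.024])

```text
clock: 27.35
position: [0.588, -0.1632, 0.2277]
eef_rot: [-0.0, 0.853, 0.522, 0.0]
force: [0.5, 0.9, -2.1]
grip_width: 0.319
gripper_force: 40.1
```

```bash
python3 st.py
```

```text
27.55 [ 0.5881 -0.1632  0.2277] ang -0.472 | s 0.297 a -0.4722 lat mm -0.21 z 0.17 tilt [0. 0.]
F N,T,z 0.19 1.23 -0.18 raw [ 0.73  1.   -2.08  0.18 -0.13  0.  ]
```

>>> carry_out(dr=[[0, 0, 0], [0, 0, 0], [0, 0, 0], [0, 0, 0]], delta_pos=[[-0.0002, -0.0004, 0], [0, 0, 0], [0, 0, 0], [0, 0, 0]], jaw=[0.024, 0.024, 0.024, 0.024])

```text
clock: 27.95
position: [0.5879, -0.1634, 0.2277]
eef_rot: [-0.0, 0.853, 0.522, 0.0]
force: [0.8, 2.1, -2.0]
grip_width: 0.324
gripper_force: 40.0
```

```bash
python3 st.py
```

```text
28.15 [ 0.5879 -0.1635  0.2277] ang -0.4719 | s 0.297 a -0.4722 lat mm -0.23 z 0.17 tilt [0. 0.]
F N,T,z 0.09 3.22 0.26 raw [ 1.55  2.83 -1.64  0.51 -0.28 -0.02]
```

>>> carry_out(dr=[[0, 0, 0], [0, 0, 0], [0, 0, 0], [0, 0, 0], [0, 0, 0]], delta_pos=[[-0.0002, -0.0004, 0], [0, 0, 0], [-0.0001, -0.0002, 0], [0, 0, 0], [0, 0, 0]], jaw=[0.024, 0.024, 0.024, 0.024, 0.024])

```text
clock: 28.65
position: [0.5878, -0.1637, 0.2278]
eef_rot: [-0.0, 0.853, 0.522, 0.001]
force: [2.5, 4.1, -2.2]
grip_width: 0.325
gripper_force: 40.0
```

```bash
python3 st.py
```

```text
28.85 [ 0.5878 -0.1637  0.2278] ang -0.4719 | s 0.2975 a -0.4722 lat mm -0.2 z 0.1701 tilt [0.001 0.001]
F N,T,z 0.09 5.04 0.12 raw [ 2.38  4.44 -1.78  0.78 -0.37 -0.07]
```

>>> carry_out(dr=[[0, 0, 0], [0, 0, 0], [0, 0, 0], [0, 0, 0], [0, 0, 0], [0, 0, 0]], delta_pos=[[-0.0002, -0.0004, 0], [0, 0, 0], [0, 0, 0], [0, 0, 0], [0, 0, 0], [0, 0, 0]], jaw=[0.024, 0.024, 0.024, 0.024, 0.024, 0.024])

```text
clock: 29.45
position: [0.5877, -0.1638, 0.2277]
eef_rot: [-0.0, 0.853, 0.522, 0.001]
force: [2.9, 5.4, -0.6]
grip_width: 0.323
gripper_force: 40.0
```

```bash
python3 st.py
```

```text
29.65 [ 0.5877 -0.1638  0.2278] ang -0.4718 | s 0.2975 a -0.4722 lat mm -0.25 z 0.1701 tilt [0.001 0.002]
F N,T,z 0.01 6.18 0.58 raw [ 2.82  5.5  -1.32  0.86 -0.44 -0.02]
```

>>> carry_out(dr=[[0, 0, 0], [0, 0, 0], [0, 0, 0], [0, 0, 0], [0, 0, 0], [0, 0, 0], [0, 0, 0]], delta_pos=[[0.0001, 0.0002, 0], [0.0001, 0.0002, -0.0003], [0.0001, 0.0002, -0.0003], [0, 0, -0.0002], [0, 0, 0], [0, 0, 0], [0, 0, 0]], jaw=[0.024, 0.024, 0.024, 0.024, 0.024, 0.024, 0.024])

```text
clock: 30.35
position: [0.5879, -0.1637, 0.2275]
eef_rot: [-0.0, 0.853, 0.522, 0.001]
force: [1.7, 4.9, 0.2]
grip_width: 0.319
gripper_force: 40.3
```

```bash
python3 st.py
```

```text
30.55 [ 0.5879 -0.1637  0.2275] ang -0.4719 | s 0.297 a -0.4722 lat mm -0.14 z 0.1698 tilt [0.001 0.001]
F N,T,z -0.7 5.45 2.24 raw [ 1.85  5.17  0.34  0.74 -0.23 -0.05]
```

>>> carry_out(dr=[[0, 0, 0], [0, 0, 0], [0, 0, 0], [0, 0, 0], [0, 0, 0], [0, 0, 0]], delta_pos=[[0.0002, 0.0003, 0], [0.0002, 0.0004, 0], [0, 0, 0], [0, 0, 0], [0, 0, 0], [0, 0, 0]], jaw=[0.024, 0.024, 0.024, 0.024, 0.024, 0.024])

```text
clock: 31.15
position: [0.5881, -0.1635, 0.227]
eef_rot: [0.0, 0.853, 0.522, 0.0]
force: [1.8, 3.7, -0.3]
grip_width: 0.323
gripper_force: 40.2
```

```bash
python3 st.py
```

```text
31.35 [ 0.5881 -0.1635  0.227 ] ang -0.472 | s 0.297 a -0.4722 lat mm -0.07 z 0.1693 tilt [ 0. -0.]
F N,T,z 0.19 4.12 1.75 raw [ 2.04  3.59 -0.15  0.5  -0.24 -0.05]
```

>>> carry_out(dr=[[0, 0, 0], [0, 0, 0], [0, 0, 0], [0, 0, 0], [0, 0, 0]], delta_pos=[[0.0001, 0.0003, 0], [0, 0, 0], [0, 0, 0], [0, 0, 0], [0, 0, 0]], jaw=[0.024, 0.024, 0.024, 0.024, 0.024], newtons=20)

```text
clock: 31.85
position: [0.5881, -0.1633, 0.2269]
eef_rot: [0.0, 0.853, 0.522, -0.0]
force: [2.0, 2.3, -1.4]
grip_width: 0.315
gripper_force: 40.1
```

```bash
python3 st.py
```

```text
32.05 [ 0.5881 -0.1633  0.2269] ang -0.4721 | s 0.297 a -0.4722 lat mm -0.14 z 0.1692 tilt [ 0. -0.]
F N,T,z 0.84 2.61 0.7 raw [ 1.93  1.94 -1.2   0.23 -0.3  -0.01]
```

>>> carry_out(dr=[[0, 0, 0], [0, 0, 0], [0, 0, 0], [0, 0, 0], [0, 0, 0], [0, 0, 0], [0, 0, 0], [0, 0, 0]], delta_pos=[[0, 0, 0], [0, 0, 0], [0, 0, 0], [0, 0, 0], [0, 0, 0], [0, 0, 0], [0, 0, 0], [0, 0, 0]], jaw=[0.029, 0.031, 0.034, 0.038, 0.044, 0.05, 0.055, 0.055])

```text
clock: 32.85
position: [0.5881, -0.1631, 0.2269]
eef_rot: [-0.0, 0.853, 0.522, -0.0]
force: [-0.0, 0.5, 0.2]
grip_width: 0.649
gripper_force: 0.0
```

```bash
python3 st.py; python3 look.py w8; python3 - <<'E'
from h import *
a,b=[cv2.imread(f"pics/{n}.png").min(2).astype(int) for n in("w6","w8")]
for r in(300,330,370): print(r,["".join(".:+#"[min(v//64,3)] for v in im[r,250:395:3]) for im in(a,b)])
E
```

```text
33.05 [ 0.5881 -0.1631  0.2269] ang -0.472 | s 0.2965 a -0.4722 lat mm -0.22 z 0.1692 tilt [0. 0.]
F N,T,z 0.07 0.09 2.09 raw [ 0.1   0.05  0.19 -0.    0.01  0.01]
33.05 [ 0.5881 -0.1631  0.2269] z [ 0.  0. -1.] yang -0.472 j [-0.41  0.35  1.53  0.    1.27  0.06] F [0.01 0.65 0.57]
cam pos [ 0.621 -0.1    0.297] fwd [-0.129 -0.253 -0.959]
300 ['::::....++++#########################++++:...::::', '+....++#####################################:...+']
330 ['.........#..+########################..#.........', '...........:#########################+::::::.....']
370 ['.........:+:#########################:+..........', '..::::::::::++++++++++++++++++++++++::::::::::::.']
```

>>> carry_out(dr=[[0, 0, 0], [0, 0, 0], [0, 0, 0], [0, 0, 0], [0, 0, 0], [0, 0, 0], [0, 0, 0], [0, 0, 0]], delta_pos=[[0, 0, 0.01], [0, 0, 0.02], [0, 0, 0.03], [0, 0, 0.03], [0, 0, 0.03], [-0.03, 0.02, 0.03], [0, 0, 0], [0, 0, 0]], jaw=[0.055, 0.055, 0.055, 0.055, 0.055, 0.055, 0.055, 0.055])

```text
clock: 33.9
position: [0.5583, -0.143, 0.3789]
eef_rot: [0.002, 0.853, 0.522, 0.001]
force: [-0.7, 0.1, 0.1]
grip_width: 0.647
gripper_force: 0.0
```

```bash
python3 look.py w9; python3 - <<'E'
from h import *
import json
from rig import *
for n in("w7","w8"):
    v=cv2.imread(f"pics/{n}.png").min(2).astype(int)[:,322];print(n,[(i,int(v[i]),int(v[i+1])) for i in range(255,420) if abs(v[i+1]-v[i])>25])
# gap along the rod in the top view: brightness along the rod line near the collar, before and after
p=np.load("rail.npy");c=camera_model("top");a=cv2.imread("pics/top0.png").min(2);b=snapshot("top").min(2);cs=camera_model("scene");d=cv2.imread("pics/scene0.png").min(2);e=snapshot("scene").min(2)
for z in(.17,.18):
  p[3]=z
  for nm,cc,im in(("top0",c,a),("top",c,b),("scene0",cs,d),("scene",cs,e)):
    u=proj(cc,world(p,np.arange(.265,.345,.002))[0]).astype(np.float32)[None];print(z,nm,cv2.remap(im,u[...,0],u[...,1],1)[0].tolist())
E
```

```text
33.9 [ 0.5583 -0.143   0.3789] z [ 0.0036 -0.0016 -1.    ] yang -0.4716 j [-0.4   0.16  1.44 -0.    1.54  0.07] F [-0.71  0.14  0.08]
cam pos [ 0.591 -0.079  0.449] fwd [-0.125 -0.255 -0.959]
w7 [(340, 225, 183), (383, 172, 99), (384, 99, 42), (398, 45, 90), (399, 90, 150), (403, 145, 86), (404, 86, 45)]
w8 [(290, 196, 234), (348, 247, 217), (349, 217, 172), (373, 174, 219), (382, 183, 140), (383, 140, 74), (384, 74, 41), (399, 61, 138), (403, 139, 88), (404, 88, 56)]
0.17 top0 [176, 179, 174, 174, 177, 173, 177, 181, 177, 179, 180, 177, 180, 178, 177, 183, 178, 178, 184, 178, 176, 177, 175, 176, 172, 151, 105, 62, 45, 44, 46, 78, 135, 172, 181, 180, 181, 183, 181, 182]
0.17 top [71, 68, 67, 67, 67, 67, 67, 66, 68, 68, 69, 69, 68, 68, 68, 66, 68, 68, 68, 68, 68, 68, 67, 67, 68, 70, 71, 73, 73, 70, 56, 44, 35, 46, 95, 147, 171, 176, 175, 177]
0.17 scene0 [222, 220, 222, 222, 222, 221, 221, 221, 220, 220, 220, 219, 220, 221, 221, 220, 219, 219, 222, 222, 222, 220, 219, 221, 225, 203, 134, 70, 54, 60, 58, 55, 69, 126, 209, 222, 220, 219, 219, 219]
0.17 scene [222, 221, 223, 222, 221, 21
[... 261 characters left out ...]
63, 169, 165, 160, 161, 155, 154, 159, 151, 130, 92, 45, 45, 45, 50, 67, 138, 177, 189, 189, 190, 190, 190, 190]
0.18 top [69, 68, 67, 66, 67, 67, 68, 69, 71, 72, 73, 73, 73, 71, 70, 70, 70, 70, 71, 70, 68, 68, 68, 67, 67, 68, 69, 71, 74, 73, 65, 52, 42, 45, 78, 142, 175, 184, 185, 185]
0.18 scene0 [167, 163, 174, 178, 177, 169, 162, 165, 173, 173, 172, 168, 164, 174, 174, 173, 169, 164, 172, 178, 177, 172, 167, 169, 151, 86, 50, 54, 57, 55, 55, 60, 147, 184, 188, 184, 182, 178, 180, 185]
0.18 scene [167, 161, 181, 191, 185, 179, 204, 229, 233, 233, 232, 232, 231, 231, 231, 233, 232, 232, 233, 232, 233, 233, 233, 233, 236, 228, 175, 87, 52, 56, 55, 60, 147, 183, 189, 184, 182, 179, 179, 187]
```

```bash
python3 -c "
from rig import *
for i in range(4): snapshot('top')
s=sense();print(s['clock'],s['force']);print(hand_in())"
```

```text
34.25 [-0.63676298  0.25825278  0.39640881]
the job is handed in; nothing more can be done
None
```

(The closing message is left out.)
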